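# Free the tilting weld table and hold its index plunger out

## Task

Unlock the tilting weld table: twist the fluted locking cap of its index plunger a good quarter turn anticlockwise (seen from above) until the cross pin under it is clear of the claws, then pull the plunger straight up against its spring, fully out to its stop, so that the table sinks by its own weight onto its rest pads - do not touch the table or the horseshoe on it. Finish while still holding the plunger fully out, because I am about to swing the table back past that hole; leave the tools and parts lying round it where they are.

Things in the scene. Friction and masses are not known exactly. Their poses are not given: they have to be found in the camera images.
- positioner: grey tilting weld positioner, fixed; base 200 (x) x 290 (y) x 12 mm, origin under its centre on the bench, front = -x (towards the robot, turned up to 17 degrees), z up. Tilt axis along its y, 118 mm high. The taller stand at y = +105 mm carries a bracket with the upright index plunger, axis at x 0, y +70 mm. Nothing is higher than the locking cap (top 252 mm); grip it from straight above
- lock_cap: the plunger's pull knob and locking cap in one: upright fluted steel cylinder, diameter 40 mm, 35 mm tall, origin at the centre of its underside (217 mm above the bench when seated), z up; dark line on top (its x axis) over the cross pin. Turns and lifts, cannot come off. Grip its sides with 30 N or more, fingertips not below its underside: the claw ring beneath has the same diameter
- cap_grip (a point): point on the cap's axis 21 mm above its underside, where to put the TCP; turns and lifts with the cap
- cap_turn (a joint): turn of the cap, rad: 0 = locked, grows anticlockwise seen from above, stop at 2.0; starts between 0 and 0.3. Below about 1.4 the cross pin is caught under the claws and the plunger cannot be pulled; from 1.5 to 2.0 it is free. Light friction (0.04 N m), stays where it is left, neither rises nor sinks while turning; two bites are easy
- plunger (a joint): lift of the plunger (cap, cross pin and index pin together), m: 0 = seated, stop at 0.014. Its pin sits 8 mm deep in a hole in the index disc's rim. Spring and weight together pull it back with about 6 N at the bottom and 13 N at the stop; let go, it drops back at once
- tilt (a joint): tilt of the table, rad: 0 = level (as it starts, within 0.04, held by the index pin), grows as its front edge sinks; 0.62 = resting on the pads. Front-heavy and damped: once the pin is out it takes about 1.5 to 4 s to sink
- tilt_table: dark drilled steel plate 170 x 150 x 10 mm with a horseshoe strapped on it, origin on its top, 12 mm below the tilt axis; spans x -125 to +45 mm, y -98 to +52 mm of the positioner when level. Not to be touched
- mig_pliers: welding pliers with red sleeves, 178 mm long, 14 mm high, lying in front of the positioner; leave alone
- soapstone: marker stick 140 mm long lying at the positioner's right side; leave alone
- hex_nut_1: steel hex nut 24 mm, 13 mm high, at the positioner's left; leave alone
- hex_nut_2: steel hex nut 24 mm, 13 mm high, at the positioner's left; leave alone
- pipe_offcut: pipe offcut standing upright, diameter 42 mm, 60 mm tall, at the positioner's left; leave alone

How it is judged:
At the end, for the whole second after the job is handed in: The program ends with the fingers holding the locking cap (contact force over 2 N), the plunger out by more than 11.5 of its 14 mm, and the table sunk onto its rest pads (tilt over 0.57 of 0.62 rad), all through the last second (value of joint plunger above 0.0115 m and value of joint tilt above 0.57 rad and contact force between the fingers and lock_cap above 2 N); the arm keeps its last pose, push and grip.
It fails at once if the robot touches the tilting table or its horseshoe (contact force between any of the arm, the fingers and tilt_table above 1 N).
It fails at once if a tool or part lying round the positioner is displaced (distance of any of mig_pliers, soapstone, hex_nut_1, hex_nut_2, pipe_offcut from where it was at the start of the episode above 0.02 m).
It also fails if it takes over 58 s, if anything falls off the work surface, if the arm or the gripper's body presses on something with over 40 N, if the wrist force passes 120 N, or if a joint passes its speed limit or range.

## Robot

A 7-joint arm with a two-finger parallel gripper is mounted at the origin on a cart in front of the work surface, level with it; the furniture and walls round the work are solid. World frame = base frame: x ahead of the robot, y to its left, z up, the work surface at z = 0. Lengths are in m, angles in rad, forces in N, time in s.
With the tool pointing down it reaches from about 0.35 to 0.9 m from the base axis. Payload 8.1 kg.
Tool frame: the origin (TCP) lies between the finger pads, 19 mm behind the fingertips; this is the grasp point; z points along the fingers, y is the line along which they close (so a half turn about z gives the same grasp; the last joint's range is limited). The gripper opens to 85 mm and grips with 20 to 120 N. Pads are 22 mm wide; open, the fingers measure 114 mm over their backs; the gripper's body (76 mm by 85 mm) begins 54 mm behind the grasp point. The pads swing forward as they close: fully open they stand 13 mm farther back than shut.
Start: joints at [1.176, 0.434, 0.025, 1.573, -0.012, 1.134, -0.075], TCP at [0.18, -0.599, 0.25] pointing down, gripper open.
Joint ranges: [-2.62, 2.62], [-0.44, 2.09], [-1.27, 1.32], [0.08, 2.57], [-1.32, 4.46], [0.12, 2], [-2.74, 2.74]. Speed limits (rad/s): [2.22, 2.22, 3.01, 3.01, 3.14, 3.14, 3.14].

## Interface

Orientations are given as a rotation vector (axis times angle).
In Python, from rig import bot, imaging gives the robot as it stands.
- The arm moves only by the shell command python3 -m inch 'ROWS' [FORCE]. ROWS is JSON, a list of rows, each a list of 3 entries, a list of its own where there are three numbers: the shift along the tool's x, y, z in units of 25 mm (1.0 is 25 mm), then the turn, a rotation vector about the tool's x, y, z in units of 8 degrees (1.0 is 8 degrees), then the opening, from -1 (shut) to 1 (fully open). In form: [[[dx, dy, dz], [ax, ay, az], hand], ...]. A call has 1 to 8 rows; each row is the pose to reach, as a shift and turn from the pose commanded when the call began, along the tool's axes at that moment; what a row does not reach only later rows make up. A row lasts 1/10 s, in which the tool goes at most 50 mm and 8.59 degrees, less where a joint would pass 70% of its speed; a pose out of reach is approached as far as the arm can. A call with a gripper value outside its range is refused whole. The fingers move at their own pace and stop on an object; FORCE is the grip in N (left out, the last holds). Time passes only in rows, so rows that repeat a pose let the fingers close. It gives the time, the measured TCP pose, the force, the opening and the grip force at its end, in the units of the state.
- bot.sense(): the state, without advancing time (a new reading comes with each control period).
- imaging.read_camera(name): name is "side" or "top"; returns the picture (384x512x3 uint8, blue, green, red); there is no depth.
- imaging.get_calibration(name): a dict with "fov_y" (degrees; the focal length in pixels is half the picture's height over the tangent of half this angle, whatever the lens; pixels are square), "cx", "cy" (the principal point, pixels), "eye" and "attitude" of the camera in the world. Camera axes: x right, y down, z forward; pixel columns grow to the right and rows downward; lengths in m; the calibration is good to about 2 mm. A picture is of the moment at which its call begins. get_calibration takes no time and is no camera call.
- bot.close_job(): hands the job in; it is judged then, once.
The state is a dict: "time": time; "joint_pos": joint angles; "qvel": joint speeds; "joint_efforts": joint torques, N m; "tcp_pos": TCP position; "ee_rot": TCP orientation; "force": force on the tool from outside, world axes, zero at the start; "torque": the same for the moment, N m; "opening": opening from 0.0 (shut) to 1.0 (fully open); "finger_force": force on a finger pad.
Only numpy, scipy, OpenCV 4.12 (cv2) and the standard library are available. Lean on these libraries where they do the work, as an engineer would, in place of code of your own. Each camera call takes 0.05 s, during which the arm holds its last target. There are 200 camera calls.

## Working session

There is one attempt and no reset: what is moved stays moved. The work goes in short steps, Python scripts to look and compute and a shell command to move; the robot and the scene stay as the last step left them, time stands still between calls to the robot, and variables do not carry over. Pictures are saved under pics/ and viewed, at most 10 in all, crops included, and the job is handed in when it is done.

```bash
mkdir -p pics; python3 - <<'E'
from rig import bot, imaging
import cv2
for n in ("side","top"):
    im=imaging.read_camera(n); cv2.imwrite(f"pics/{n}0.png",im); print(n,imaging.get_calibration(n))
s=bot.sense(); print({k:s[k] for k in("time","tcp_pos","ee_rot","opening","force")})
E
```

```text
side {'fov_y': 56.3578304243668, 'cx': 258.94793901084773, 'cy': 189.86554307655484, 'eye': array([0.33376657, 0.59775532, 0.70598611]), 'attitude': array([-0.40565292,  2.72248865, -1.28594278])}
top {'fov_y': 42.19019371581754, 'cx': 260.56026625156244, 'cy': 190.59216479358977, 'eye': array([ 0.29093799, -0.00813413,  1.43924851]), 'attitude': array([-2.10258358,  2.14237379, -0.19835599])}
{'time': 0.1, 'tcp_pos': array([ 0.17965592, -0.59818948,  0.24930868]), 'ee_rot': array([-3.10688012e+00, -4.56436790e-01,  4.49997063e-04]), 'opening': 0.9985830811343035, 'force': array([-0.56652014, -0.42400295,  0.65328778])}
```

View pics/side0.png

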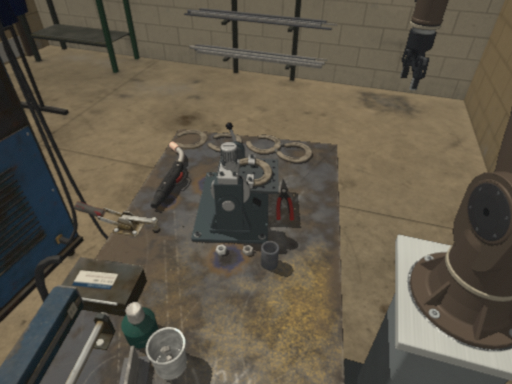

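View pics/top0.png

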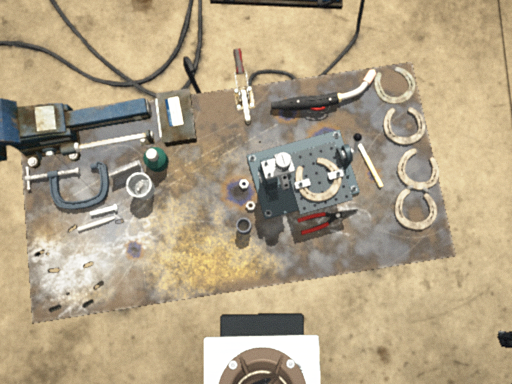

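The top view shows the cap near (282,160) and the side view near (228,149). I'll crop both for the cap's outline and line.

```bash
python3 - <<'E'
import cv2,numpy as np
a=cv2.imread("pics/top0.png")[120:230,235:365]; b=cv2.imread("pics/side0.png")[130:250,185:305]
a=cv2.resize(a,(400,338),interpolation=2) ; a=cv2.resize(cv2.imread("pics/top0.png")[140:190,255:315],(420,350),interpolation=2)
b=cv2.resize(cv2.imread("pics/side0.png")[135:185,205:255],(350,350),interpolation=2)
cv2.imwrite("pics/crop.png",np.hstack([a,b]))
E
```

```text
(no output)
```

View pics/crop.png

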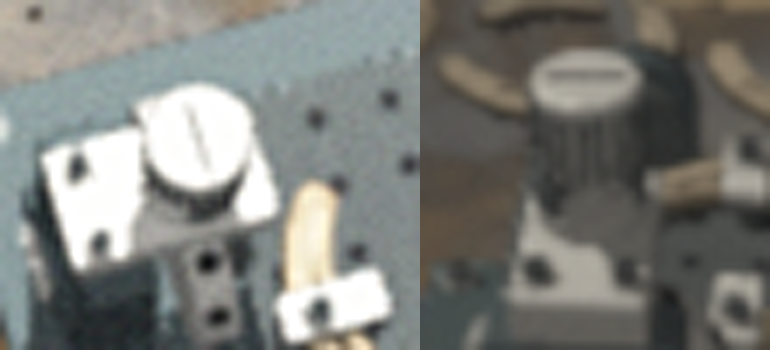

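The cap's top disc is centred near crop (198,134), i.e. top pixel (282.9,158.7), with its line running crop (188,105)–(205,165). In the side view the disc is centred near crop (585,79), i.e. pixel (228.1,145.9).

```bash
cat > h.py <<'E'
import numpy as np
from scipy.spatial.transform import Rotation as R
from rig import bot, imaging
def ray(n,u,v):
    c=imaging.get_calibration(n); f=192/np.tan(np.radians(c["fov_y"]/2))
    d=R.from_rotvec(c["attitude"]).apply([(u-c["cx"])/f,(v-c["cy"])/f,1]); return c["eye"],d/np.linalg.norm(d)
def plane(n,u,v,z):
    e,d=ray(n,u,v); return e+d*(z-e[2])/d[2]
def two(p,q):
    (a,d),(b,g)=ray("top",*p),ray("side",*q)
    t=np.linalg.lstsq(np.c_[d,-g],b-a,rcond=None)[0]; P,Q=a+d*t[0],b+g*t[1]; return (P+Q)/2,np.linalg.norm(P-Q)
E
python3 - <<'E'
from h import *
ct=lambda x,y:(255+(x+.5)/7-.5,140+(y+.5)/7-.5)
cs=lambda x,y:(205+(x-420+.5)/7-.5,135+(y+.5)/7-.5)
print(plane("top",*ct(198,134),.252),plane("side",*cs(585,79),.252),two(ct(198,134),cs(585,79)))
print("diam",[np.linalg.norm(plane("top",*ct(*a),.252)-plane("top",*ct(*b),.252)) for a,b in[((145,134),(253,134)),((198,82),(198,190))]])
g=lambda n,a,b,z:np.degrees(np.arctan2(*(plane(n,*b,z)-plane(n,*a,z))[[1,0]]))
print("line top",g("top",ct(205,165),ct(188,105),.252),"line side",g("side",cs(547,75),cs(625,75),.252))
print("base -y dir..", [g("top",a,b,.012)+0 for a,b in[((262,217),(249,157)),((249,157),(338,131))]], "bracket",g("top",ct(45,157),ct(135,126),.2),g("top",ct(75,270),ct(42,157),.2))
s=bot.sense();M=R.from_rotvec(s["ee_rot"]).as_matrix();print(M.round(3))
E
```

```text
[ 0.59486025 -0.06514417  0.252     ] [ 0.59365316 -0.06354155  0.252     ] (array([ 0.59475178, -0.06528103,  0.25084052]), np.float64(0.0008037637712390244))
diam [np.float64(0.03791118705721905), np.float64(0.03905978443560076)]
line top 13.871730326800455 line side -161.7817526583672
base -y dir.. [np.float64(11.045416006000343), np.float64(-74.3160881823368)] bracket -71.57939434023355 14.78167146626173
[[ 0.958  0.288 -0.   ]
 [ 0.288 -0.958  0.001]
 [-0.    -0.001 -1.   ]]
```

The two views agree: cap axis at about (0.5945, -0.065), top z 0.251 against the given 0.252, diameter 38–39 mm against 40. The line is at 14–18°, almost the same as the positioner yaw of about 14°, so cap_turn starts near 0. Next I'll raise and move over the cap.

```bash
python3 -m inch '[[[0,0,-2],[0,0,0],1],[[1.6,-1.2,-2.4],[0,0,0],1],[[3.2,-2.3,-2.4],[0,0,0],1],[[4.8,-3.4,-2.4],[0,0,0],1],[[6.4,-4.5,-2.4],[0,0,0],1],[[8,-5.7,-2.4],[0,0,0],1],[[9.6,-6.8,-2.4],[0,0,0],1],[[11,-7.8,-2.4],[0,0,0],1]]' 50
python3 -m inch '[[[1.6,-1.2,0],[0,0,0],1],[[3.2,-2.3,0],[0,0,0],1],[[4.8,-3.4,0],[0,0,0],1],[[6.4,-4.5,0],[0,0,0],1],[[8,-5.7,0],[0,0,0],1],[[9.6,-6.8,0],[0,0,0],1],[[11,-7.8,0],[0,0,0],1],[[11,-7.8,0],[0,0,0],1]]'
python3 - <<'E'
from h import *
s=bot.sense();M=R.from_rotvec(s["ee_rot"]).as_matrix();print(s["tcp_pos"],s["joint_pos"].round(3),M.round(3))
print(M.T@(np.array([.5945,-.065,.238])-s["tcp_pos"])/.025)
E
```

```text
time: 0.9
tcp_pos: [0.3882, -0.3303, 0.3099]
ee_rot: [-3.108, -0.458, -0.0]
force: [0.4, -0.6, 0.3]
opening: 1.001
finger_force: 0.0
time: 1.7
tcp_pos: [0.5966, -0.0597, 0.3091]
ee_rot: [-3.102, -0.47, -0.001]
force: [-0.1, -0.4, 0.1]
opening: 0.999
finger_force: 0.0
[ 0.59661044 -0.05968676  0.3091153 ] [ 0.226  0.375 -0.301  1.529  0.11   1.254 -1.36 ] [[ 0.955  0.296 -0.   ]
 [ 0.296 -0.955  0.004]
 [ 0.001 -0.004 -1.   ]]
[-0.14689337  0.18904538  2.84372951]
```

j7 is at -1.36, and anticlockwise increases it, so there is room for a single bite. Next I'll centre and descend (a little high, TCP z 0.240), then close.

```bash
python3 -m inch '[[[-0.15,0.19,0],[0,0,0],1],[[-0.15,0.19,0.8],[0,0,0],1],[[-0.15,0.19,1.6],[0,0,0],1],[[-0.15,0.19,2.2],[0,0,0],1],[[-0.15,0.19,2.6],[0,0,0],1],[[-0.15,0.19,2.76],[0,0,0],1],[[-0.15,0.19,2.76],[0,0,0],1],[[-0.15,0.19,2.76],[0,0,0],1]]'
python3 - <<'E'
from h import *
import cv2
a=imaging.read_camera("top")[130:190,245:325];b=imaging.read_camera("side")[105:195,165:285]
cv2.imwrite("pics/p1.png",np.hstack([cv2.resize(a,(400,300),interpolation=2),cv2.resize(b,(400,300),interpolation=2)]))
E
```

```text
time: 2.5
tcp_pos: [0.5924, -0.0729, 0.2418]
ee_rot: [3.108, 0.456, 0.002]
force: [0.6, -0.6, -0.4]
opening: 1.001
finger_force: 0.0
```

View pics/p1.png

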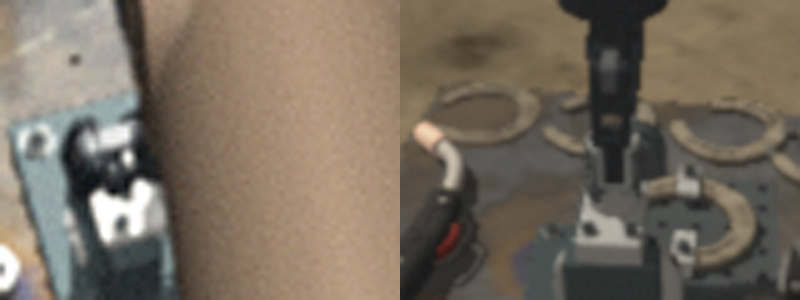

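The picture shows the fingers straddling the cap, with the near finger in front of it and nothing fouled. The measured TCP settled 8 mm short in y, because the earlier reading was taken in motion. I'll correct that, then close.

```bash
python3 -m inch '[[[0.17,-0.28,0.08],[0,0,0],1],[[0.17,-0.28,0.08],[0,0,0],1],[[0.17,-0.28,0.08],[0,0,0],1],[[0.17,-0.28,0.08],[0,0,0],1]]'
python3 -m inch '[[[0,0,0],[0,0,0],0.2],[[0,0,0],[0,0,0],0],[[0,0,0],[0,0,0],-0.5],[[0,0,0],[0,0,0],-1],[[0,0,0],[0,0,0],-1],[[0,0,0],[0,0,0],-1],[[0,0,0],[0,0,0],-1],[[0,0,0],[0,0,0],-1]]' 50
```

```text
time: 3.0
tcp_pos: [0.5942, -0.0646, 0.239]
ee_rot: [3.108, 0.457, -0.0]
force: [0.3, 0.2, -0.0]
opening: 1.0
finger_force: 0.0
time: 3.8
tcp_pos: [0.5941, -0.0639, 0.2394]
ee_rot: [-3.107, -0.457, -0.0]
force: [-2.4, 2.6, 5.3]
opening: 0.456
finger_force: 50.6
```

The cap is gripped (opening about 39 mm, 50 N). Now I'll turn it anticlockwise by about 100°.

```bash
python3 -m inch '[[[0,0,0],[0,0,-0.7],-1],[[0,0,0],[0,0,-1.5],-1],[[0,0,0],[0,0,-2.3],-1],[[0,0,0],[0,0,-3.1],-1],[[0,0,0],[0,0,-3.9],-1],[[0,0,0],[0,0,-4.7],-1],[[0,0,0],[0,0,-5.5],-1],[[0,0,0],[0,0,-6.2],-1]]'
python3 -m inch '[[[0,0,0],[0,0,-0.8],-1],[[0,0,0],[0,0,-1.6],-1],[[0,0,0],[0,0,-2.4],-1],[[0,0,0],[0,0,-3.2],-1],[[0,0,0],[0,0,-4],-1],[[0,0,0],[0,0,-4.8],-1],[[0,0,0],[0,0,-5.6],-1],[[0,0,0],[0,0,-6.2],-1]]'
python3 -m inch '[[[0,0,0],[0,0,0],-1],[[0,0,0],[0,0,0],-1],[[0,0,0],[0,0,0],-1]]'
python3 - <<'E'
from h import *
s=bot.sense();M=R.from_rotvec(s["ee_rot"]).as_matrix();print(M.round(3),s["torque"],s["joint_pos"].round(2),s["force"])
E
```

```text
time: 4.6
tcp_pos: [0.594, -0.0638, 0.2394]
ee_rot: [-2.625, -1.724, -0.001]
force: [-2.6, 2.9, 6.2]
opening: 0.458
finger_force: 50.7
time: 5.4
tcp_pos: [0.594, -0.0637, 0.2394]
ee_rot: [-1.66, -2.667, -0.001]
force: [-2.7, 3.7, 4.9]
opening: 0.458
finger_force: 50.6
time: 5.7
tcp_pos: [0.594, -0.0637, 0.2394]
ee_rot: [-1.666, -2.663, -0.001]
force: [-4.1, 3.2, 5.6]
opening: 0.456
finger_force: 50.8
[[-0.438  0.899 -0.   ]
 [ 0.899  0.438  0.001]
 [ 0.001  0.    -1.   ]] [ 0.80152369  0.80460752 -0.01746157] [ 0.49  0.49 -0.69  1.61  0.33  1.16  0.18] [-4.13482737  3.16388705  5.58411133]
```

The turn followed fully (99°), with no slip and no stop torque. Now I'll pull up with a firmer grip.

```bash
python3 -m inch '[[[0,0,0],[0,0,0],-1],[[0,0,-0.06],[0,0,0],-1],[[0,0,-0.12],[0,0,0],-1],[[0,0,-0.18],[0,0,0],-1],[[0,0,-0.24],[0,0,0],-1],[[0,0,-0.24],[0,0,0],-1]]' 80
python3 -m inch '[[[0,0,-0.06],[0,0,0],-1],[[0,0,-0.12],[0,0,0],-1],[[0,0,-0.18],[0,0,0],-1],[[0,0,-0.24],[0,0,0],-1],[[0,0,-0.3],[0,0,0],-1],[[0,0,-0.34],[0,0,0],-1],[[0,0,-0.34],[0,0,0],-1]]'
```

```text
time: 6.3
tcp_pos: [0.5939, -0.0637, 0.2436]
ee_rot: [-1.664, -2.662, -0.001]
force: [1.9, 5.9, -8.8]
opening: 0.451
finger_force: 81.7
time: 7.0
tcp_pos: [0.5939, -0.0637, 0.252]
ee_rot: [-1.664, -2.662, -0.001]
force: [1.5, 5.2, -11.2]
opening: 0.443
finger_force: 81.7
```

```bash
python3 -m inch '[[[0,0,-0.04],[0,0,0],-1],[[0,0,-0.08],[0,0,0],-1],[[0,0,-0.08],[0,0,0],-1]]'
python3 -m inch '[[[0,0,-0.04],[0,0,0],-1],[[0,0,-0.04],[0,0,0],-1]]'
python3 -m inch '[[[0,0,0],[0,0,0],-1],[[0,0,0],[0,0,0],-1],[[0,0,0],[0,0,0],-1],[[0,0,0],[0,0,0],-1],[[0,0,0],[0,0,0],-1],[[0,0,0],[0,0,0],-1],[[0,0,0],[0,0,0],-1],[[0,0,0],[0,0,0],-1]]'
python3 - <<'E'
from h import *
import cv2
cv2.imwrite("pics/t2.png",imaging.read_camera("top"))
b=imaging.read_camera("side")
a=cv2.imread("pics/side0.png")
cv2.imwrite("pics/p2.png",np.hstack([cv2.resize(x[110:260,165:315],(400,400),interpolation=2) for x in(a,b)]))
E
```

```text
time: 7.3
tcp_pos: [0.5939, -0.0637, 0.2537]
ee_rot: [-1.664, -2.662, -0.001]
force: [3.0, 5.1, -13.0]
opening: 0.445
finger_force: 82.5
time: 7.5
tcp_pos: [0.5938, -0.0637, 0.2538]
ee_rot: [-1.664, -2.661, -0.001]
force: [6.5, 5.2, -19.9]
opening: 0.445
finger_force: 83.1
time: 8.3
tcp_pos: [0.5938, -0.0637, 0.2538]
ee_rot: [-1.664, -2.661, -0.001]
force: [5.2, 5.9, -19.5]
opening: 0.449
finger_force: 83.1
```

View pics/p2.png

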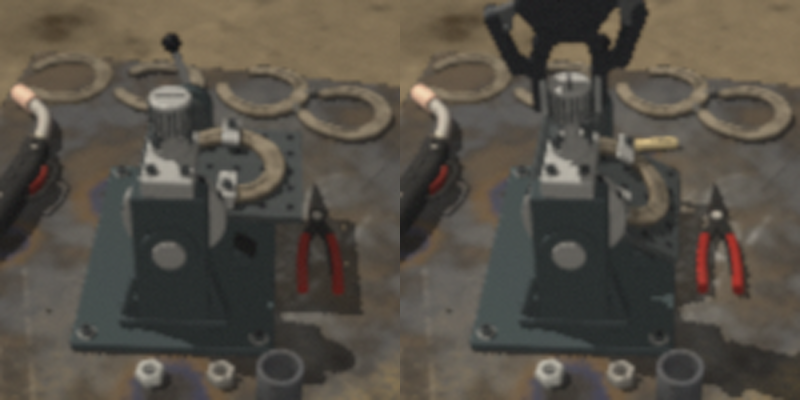

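The right half shows the table tipping front-down, the cap raised between the fingers, and the tools where they were. The plunger hit its stop: the force stepped from 13 to 20 N at 14.4 mm of travel. I'll hold while the table finishes sinking, then check.

```bash
for i in 1 2 3 4 5; do python3 -m inch '[[[0,0,0],[0,0,0],-1],[[0,0,0],[0,0,0],-1],[[0,0,0],[0,0,0],-1],[[0,0,0],[0,0,0],-1],[[0,0,0],[0,0,0],-1],[[0,0,0],[0,0,0],-1],[[0,0,0],[0,0,0],-1],[[0,0,0],[0,0,0],-1]]' | grep -E "time|tcp|^force"; [ $i -ge 4 ] && python3 - $i <<'E'
from h import *
import cv2,sys
cv2.imwrite(f"pics/s{sys.argv[1]}.png",imaging.read_camera("side"))
E
done
python3 - <<'E'
import cv2,numpy as np
a,b=[cv2.imread(f"pics/s{i}.png")[110:260,165:315] for i in(4,5)]
print("change",(cv2.absdiff(a,b).max(2)>40).sum())
cv2.imwrite("pics/p3.png",cv2.resize(b,(560,560),interpolation=2))
E
```

```text
time: 9.2
tcp_pos: [0.5938, -0.0637, 0.2538]
force: [6.0, 5.5, -19.1]
time: 10.0
tcp_pos: [0.5938, -0.0637, 0.2538]
force: [6.1, 6.1, -19.2]
time: 10.8
tcp_pos: [0.5938, -0.0637, 0.2538]
force: [5.9, 5.5, -19.2]
time: 11.6
tcp_pos: [0.5938, -0.0637, 0.2538]
force: [5.6, 4.9, -19.8]
time: 12.45
tcp_pos: [0.5938, -0.0637, 0.2538]
force: [5.4, 5.0, -19.8]
change 0
```

View pics/p3.png

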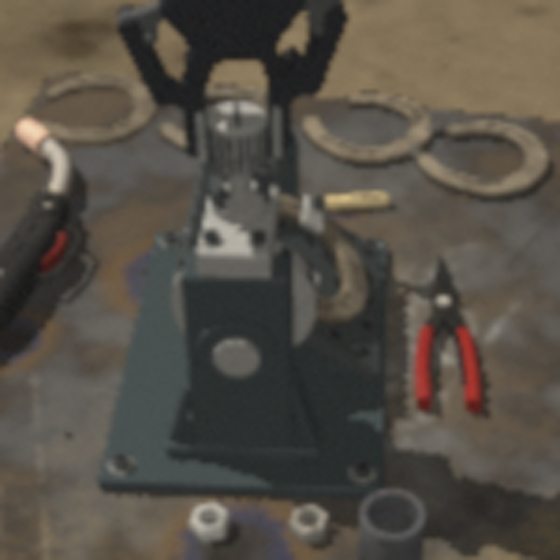

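The table is steeply tilted and no longer moving, with no pixel change over 0.8 s. The cap is held out against its stop and the tools and parts are undisturbed, so I'm handing in.

```bash
python3 -c "
from rig import bot
print(bot.close_job())"
```

```text
the job is handed in; nothing more can be done
None
```

I turned the cap about 99° anticlockwise and pulled the plunger to its stop (about 14 mm). The table has sunk and come to rest, judged from the side camera since I had no tilt reading. The gripper still holds the plunger out, the nearby tools and parts look unmoved, and the job was handed in at about 12.5 s; no verdict came back.

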